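Stage the connector adapters by height

ROBOT

A 6-joint arm with a two-finger parallel gripper is mounted at the origin on the work surface. World frame = base frame: x ahead of the robot, y to its left, z up, the work surface at z = 0. Lengths are in m, angles in rad, forces in N, time in s.
With the tool pointing down it reaches from about 0.375 to 0.975 m from the base axis. Payload 3.8 kg.
Tool frame: the origin (TCP) lies on the centre line of the jaws, within the pads' length; the fingertips stand 14 mm ahead of it and the grasp point (between the pads) lies 5 mm behind it (bot.finger_overhang is the distance from the TCP to the fingertips, in m); y points along the fingers, x is the direction in which the jaws open and shut, and the axes are right-handed (so a half turn about y gives the same grasp; the last joint's range is limited). The gripper opens to 85 mm and grips with 20 to 120 N. Pads are 22 mm wide; open, the fingers measure 114 mm over their backs; the gripper's body (76 mm by 85 mm) begins 54 mm behind the grasp point. The pads swing forward as they close: fully open they stand 13 mm farther back than shut.
Start: joints at [1.245, 0.264, 1.604, -0, 1.274, -0.037], TCP at [0.192, 0.647, 0.245] pointing down, gripper open.
Joint ranges: [-2.63, 2.63], [-0.94, 2.18], [0.31, 2.57], [-1.31, 4.45], [0, 2.66], [-2.55, 2.55]. Speed limits (rad/s): [2.57, 2.57, 3.14, 3.14, 3.14, 3.14].

INTERFACE

Orientations are given as a rotation vector (axis times angle).
In Python, from workcell import readout, read_camera, bot, spotter gives the robot as it stands.
- The arm moves only by the tool jog_arm, never from a script. Its argument "increments" is a list of rows, each a list of 7 numbers: the shift along the tool's x, y, z in m, then the turn, a rotation vector about the tool's x, y, z in rad, then the opening, from 0 (shut) to 1 (fully open). A call has 1 to 10 rows; each row shifts and turns the pose as measured when the row begins, along the tool's axes as they then stand; what a row does not reach is not made up. A row lasts 1/8 s, in which the tool goes at most 62.5 mm and 10.7 degrees, less where a joint would pass 70% of its speed; a pose out of reach is approached as far as the arm can. A call with a gripper value outside its range is refused whole. The fingers move at their own pace and stop on an object; "force" is the grip in N (left out, the last holds). Time passes only in rows, so rows that do not move let the fingers close. It gives the time, the measured TCP pose, the force and the opening at its end, in the units of the state.
- readout.read_state(): the state, without advancing time (a new reading comes with each control period).
- read_camera(name): name is "scene" or "top" or "wrist"; returns a dict with "img" (400x640x3 uint8, blue, green, red), "range_z" (400x640 float32, m along the optical axis (not along the pixel's ray), 0 where there is no reading), "fx", "fy", "cx", "cy" (pixels), "distortion" ([k1, k2, p1, p2, k3] as OpenCV has them; the pictures are not rectified), "world_from_camera" (4x4, takes a point from camera to world coordinates). Camera axes: x right, y down, z forward; pixel columns grow to the right and rows downward; lengths in m; the calibration is good to about 2 mm. A picture is of the moment at which its call begins.
- bot.finish_job(): hands the job in, once; it reports no verdict.
Trained networks look in a picture, given as the dict that the camera call returned (one of the last four; its "shot" number tells which), for a name from the list of things; names that differ only in an ending like _2 or _b are one class to them, and where a whole thing is asked for, a point or a joint stands for the part that bears it (a point fixed in the world has none). Each returns a list of dicts, best first, with "p" (0 to 1); they miss things now and then, are a little off and sometimes report something else, mostly with a low value. They report only what shows in the picture. A call takes as long as a camera call. They do not tell look-alikes from the thing itself.
- spotter.masks_of(picture, thing): "mask" (400x640 bool, what is visible of it) and "location" ([column, row] in pixels, amid what is visible of it).
- spotter.spot_point(picture, thing): "location" ([column, row] in pixels: a listed point, or the origin of a listed thing).
The state is a dict: "time": time; "q": joint angles; "joint_vel": joint speeds; "joint_torque": joint torques, N m; "tool_pos": TCP position; "tcp_rot": TCP orientation; "wrist_force": force on the tool from outside, world axes, zero at the start; "torque": the same for the moment, N m; "width": opening from 0.0 (shut) to 1.0 (fully open).
Only numpy, scipy, OpenCV 4.12 (cv2) and the standard library are available. Lean on these libraries where they do the work, as an engineer would, in place of code of your own. Each camera call takes 0.05 s, during which the arm holds its last target. There are 200 camera calls.

TASK

Line up the four loose black-collared connector adapters on the staging rail in order of height, one standing upright and centred on each white seat: the shortest on the seat beside the green end block, rising to the tallest at the grey end. Do not tip any of them over, and leave them all standing still.

Things in the scene. Friction and masses are not known exactly. Their poses are not given: they have to be found in the camera images.
- adapter_40_center (a point): The shortest of four loose upright adapters: 40 mm tall, a cylinder 32 mm in diameter up to 10 mm below its top (steel, its upper 14 mm a black knurled collar), then a steel spigot 14 mm in diameter. The point is its centre, on the axis 20 mm above its foot; z points up. It starts upright on the bench, in any of the four places. About 102 g, give or take 40 %.
- adapter_56_center (a point): The second shortest of four loose upright adapters: 56 mm tall, a cylinder 32 mm in diameter up to 10 mm below its top (steel, its upper 14 mm a black knurled collar), then a steel spigot 14 mm in diameter. The point is its centre, on the axis 28 mm above its foot; z points up. It starts upright on the bench, in any of the four places. About 123 g, give or take 40 %.
- adapter_72_center (a point): The second tallest of four loose upright adapters: 72 mm tall, a cylinder 32 mm in diameter up to 10 mm below its top (steel, its upper 14 mm a black knurled collar), then a steel spigot 14 mm in diameter. The point is its centre, on the axis 36 mm above its foot; z points up. It starts upright on the bench, in any of the four places. About 144 g, give or take 40 %.
- adapter_88_center (a point): The tallest of four loose upright adapters: 88 mm tall, a cylinder 32 mm in diameter up to 10 mm below its top (steel, its upper 14 mm a black knurled collar), then a steel spigot 14 mm in diameter. The point is its centre, on the axis 44 mm above its foot; z points up. It starts upright on the bench, in any of the four places. About 164 g, give or take 40 %.
- seat_a_top (a point): The first from the robot's right (-y) of four alike round white seats, 44 mm across, each with a thin blue ring 34 mm across, fixed about 90 mm apart in a row on a flat dark rail (470 x 64 mm, 12 mm thick) lying roughly left to right before the robot. The point is the centre of its flat top, 15 mm above the bench; x points across the rail away from the robot, y along it.
- seat_b_top (a point): The second from the robot's right (-y) of four alike round white seats, 44 mm across, each with a thin blue ring 34 mm across, fixed about 90 mm apart in a row on a flat dark rail (470 x 64 mm, 12 mm thick) lying roughly left to right before the robot. The point is the centre of its flat top, 15 mm above the bench; x points across the rail away from the robot, y along it.
- seat_c_top (a point): The third from the robot's right (-y) of four alike round white seats, 44 mm across, each with a thin blue ring 34 mm across, fixed about 90 mm apart in a row on a flat dark rail (470 x 64 mm, 12 mm thick) lying roughly left to right before the robot. The point is the centre of its flat top, 15 mm above the bench; x points across the rail away from the robot, y along it.
- seat_d_top (a point): The last from the robot's right (-y) of four alike round white seats, 44 mm across, each with a thin blue ring 34 mm across, fixed about 90 mm apart in a row on a flat dark rail (470 x 64 mm, 12 mm thick) lying roughly left to right before the robot. The point is the centre of its flat top, 15 mm above the bench; x points across the rail away from the robot, y along it.
- end_green: Green block, 44 x 26 mm and 24 mm high, fixed at one end of the staging rail, at either the robot's right or left, about 70 mm from the nearest seat; a grey block of the same size is at the other end. It marks the end where the shortest adapter belongs. The origin is the centre of its underside, on the rail, 12 mm above the bench.
Things that resemble listed ones, but are neither listed nor needed, are in the scene too. What is shaped like the part that bears adapter_40_center but blue or orange is not meant.

How it is judged:
By the outcome, as a careful person would: the job done as asked, in the order asked, and still so for the second after the job is handed in, with the robot touching nothing.
It also fails if it takes over 102 s, if anything falls off the work surface, if the arm or the gripper's body presses on something with over 40 N, if the wrist force passes 120 N, or if a joint passes its speed limit or range.

## Working session

There is one attempt and no reset: what is moved stays moved. The work goes in short steps, Python scripts to look and compute and a tool call to move; the robot and the scene stay as the last step left them, time stands still between calls to the robot, and variables do not carry over. Pictures are saved under pics/ and viewed, about 12 in all and at most 16, crops included, and the job is handed in when it is done.

Besides the shell and the picture viewer there is one more tool, called in YAML: its name, and indented under it one key for each argument. jog_arm: Moves the arm, as the interface text tells. Its arguments: {"type":"object","properties":{"increments":{"type":"array"},"force":{"type":"number"}},"required":["increments"]}

```bash
mkdir -p pics; cat > h.py <<'E'
import numpy as np, cv2
from workcell import readout, read_camera, bot, spotter
def ray(c,uv):
    K=np.array([[c['fx'],0,c['cx']],[0,c['fy'],c['cy']],[0,0,1]])
    p=cv2.undistortPoints(np.array([[uv]],float),K,np.array(c['distortion'],float))[0,0]
    return np.array([p[0],p[1],1.])
def at_depth(c,uv,z): return (c['world_from_camera']@np.r_[ray(c,uv)*z,1])[:3]
def on_plane(c,uv,h):
    T=c['world_from_camera']; d=T[:3,:3]@ray(c,uv); o=T[:3,3]
    return o+d*(h-o[2])/d[2]
def cloud(c):
    K=np.array([[c['fx'],0,c['cx']],[0,c['fy'],c['cy']],[0,0,1]])
    v,u=np.mgrid[:400,:640]
    p=cv2.undistortPoints(np.stack([u,v],-1).reshape(-1,1,2).astype(float),K,np.array(c['distortion'],float)).reshape(400,640,2)
    P=np.dstack([p,np.ones((400,640))])*c['range_z'][...,None]
    T=c['world_from_camera']; return P@T[:3,:3].T+T[:3,3]
E
python3 - <<'E'
from h import *
print(readout.read_state())
for n in('top','scene'):
    c=read_camera(n); cv2.imwrite(f'pics/{n}0.png',c['img'])
    print(n,c['world_from_camera'][:3,3].round(3),c['fx'])
    X=cloud(c)
    for t in ('adapter_40_center','adapter_88_center','seat_a_top','end_green'):
        for r in spotter.spot_point(c,t):
            u,v=map(int,r['location'])
            w=X[v-2:v+3,u-2:u+3].reshape(-1,3)
            print(t,round(r['p'],2),np.round(r['location']),on_plane(c,r['location'],{'s':.015,'e':.02,'a':.03}[t[0]]).round(3),np.median(w,0).round(3))
E
```

```text
{'time': 0.0, 'q': array([ 1.24508726e+00,  2.64745193e-01,  1.60536010e+00, -4.66249214e-06,
        1.27372939e+00, -3.68664551e-02]), 'joint_vel': array([-0.00157436, -0.00086069,  0.00076456,  0.00019802,  0.000466  ,
       -0.00126597]), 'joint_torque': array([-2.77370797e-03, -5.15102041e+01, -3.67313468e+01, -4.92916533e-04,
        1.30891905e-02,  4.38020052e-06]), 'tool_pos': array([0.19202557, 0.64637708, 0.24397488]), 'tcp_rot': array([-1.33341687, -0.99249128,  0.99555438]), 'wrist_force': array([ 0.00938827,  0.15978325, -0.16146191]), 'torque': array([-0.04240828,  0.00169912, -0.00824206]), 'width': 0.999281069142735}
top [ 0.377 -0.005  1.063] 492.83387642094283
adapter_40_center 0.79 [443. 258.] [ 0.431 -0.27   0.03 ] [ 0.431 -0.268  0.038]
adapter_40_center 0.79 [467. 226.] [ 0.498 -0.321  0.03 ] [ 0.498 -0.319  0.038]
adapter_40_center 0.53 [422. 296.] [ 0.353 -0.225  0.03 ] [ 0.354 -0.223  0.037]
adapter_40_center 0.43 [267. 234.] [0.472 0.098 0.03 ] [0.47  0.095 0.07 ]
adapter_88_center 0.75 [359. 253.] [ 0.438 -0.094  0.03 ] [ 0.434 -0.088  0.086]
adapter_88_c
[... 182 characters left out ...]
.11   0.015] [ 0.644 -0.11   0.015]
end_green 0.61 [400. 158.] [ 0.647 -0.182  0.02 ] [ 0.644 -0.178  0.035]
scene [ 1.145 -0.068  0.589] 430.1904730849868
adapter_40_center 0.61 [174. 216.] [ 0.509 -0.305  0.03 ] [ 0.504 -0.306  0.028]
adapter_40_center 0.58 [221. 167.] [ 0.354 -0.23   0.03 ] [ 0.361 -0.229  0.037]
adapter_40_center 0.55 [198. 192.] [ 0.437 -0.268  0.03 ] [ 0.436 -0.269  0.03 ]
adapter_88_center 0.56 [285. 181.] [ 0.413 -0.09   0.03 ] [ 0.453 -0.09   0.062]
seat_a_top 0.61 [197. 192.] [ 0.42  -0.277  0.015] [ 0.438 -0.273  0.029]
seat_a_top 0.59 [276. 268.] [ 0.643 -0.106  0.015] [ 0.642 -0.107  0.014]
end_green 0.76 [231. 273.] [ 0.653 -0.183  0.02 ] [ 0.665 -0.181  0.035]
```

View pics/top0.png

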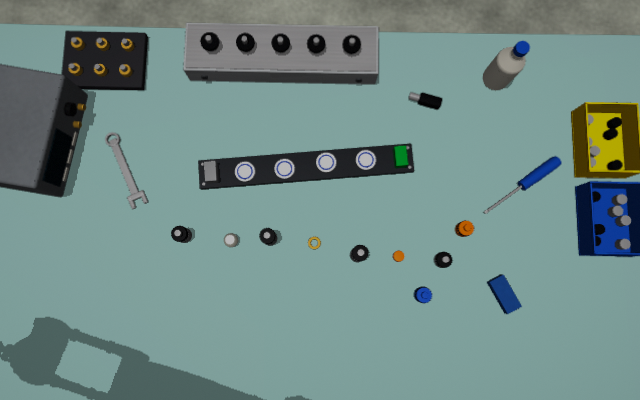

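View pics/scene0.png

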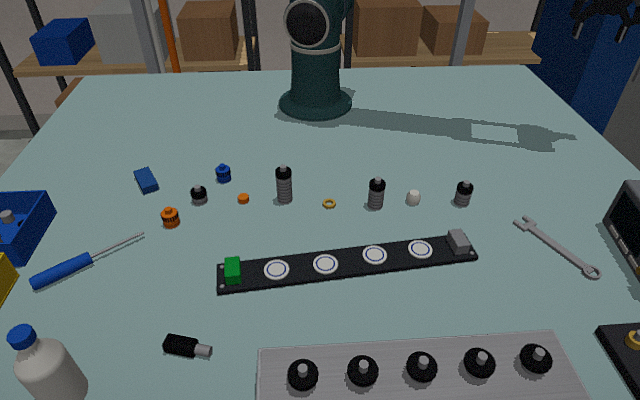

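Top view: up is +x and left is +y. The black-collared candidates are at (443,259), (360,253), (268,236) and (180,234). The orange (466,228) and blue (424,295) ones are look-alikes, and the white cap, orange disc and ring don't match. The green block is at (401,156), which is the robot's right. Next I'll measure the heights, centres and seats.

```bash
python3 - <<'E'
from h import *
from scipy.spatial.transform import Rotation as R
s=readout.read_state(); print(R.from_rotvec(s['tcp_rot']).as_matrix().round(3), bot.finger_overhang)
c=read_camera('top'); X=cloud(c); hsv=cv2.cvtColor(c['img'],cv2.COLOR_BGR2HSV)
sc=read_camera('scene'); Y=cloud(sc)
ims=[]
for (u,v) in [(443,259),(180,234),(268,236),(360,253)]:
    w=X[v-14:v+15,u-14:u+15].reshape(-1,3); w=w[w[:,2]>.015]
    zt=np.percentile(w[:,2],97); top=w[w[:,2]>zt-.006]
    col=w[(w[:,2]>zt-.017)&(w[:,2]<zt-.006)]
    m=top[:,:2].mean(0); 
    y=Y.reshape(-1,3); y=y[(np.hypot(*(y[:,:2]-m).T)<.03)&(y[:,2]>.004)]
    yt=y[y[:,2]>np.percentile(y[:,2],99)-.006]
    print((u,v),'top z',zt.round(4),'spig',m.round(4),len(top),'collar',(.5*(col.max(0)+col.min(0)))[:2].round(4),len(col),'scene z',np.percentile(y[:,2],99).round(4),yt.mean(0)[:2].round(4),'midxy',(.5*(y.max(0)+y.min(0)))[:2].round(4))
    ims.append(cv2.resize(c['img'][v-20:v+20,u-20:u+20],(200,200),interpolation=cv2.INTER_CUBIC))
cv2.imwrite('pics/crops.png',np.hstack(ims))
for t,cam in((X,c),(Y,sc)):
  h=cv2.cvtColor(cam['img'],cv2.COLOR_BGR2HSV)
  uv0=[]
  m=((h[...,2]>110)&(np.abs(t[...,2]-.015)<.012)&(t[...,0]>.56)&(t[...,0]<.72)&(np.abs(t[...,1]-.03)<.19)).astype(np.uint8)
  m=cv2.morphologyEx(m,cv2.MORPH_CLOSE,np.ones((5,5),np.uint8))
  cs,_=cv2.findContours(m,cv2.RETR_EXTERNAL,cv2.CHAIN_APPROX_NONE)
  for k in cs:
    if cv2.contourArea(k)>120:
      P=np.array([on_plane(cam,p[0],.015)[:2] for p in k]); (a,b),r=cv2.minEnclosingCircle(P.astype(np.float32)*1000)
      e=cv2.fitEllipse(k)[0]; print('seat',on_plane(cam,e,.015).round(4),round(a),round(b),round(r,1))
E
```

```text
[[ 0.285 -0.    -0.959]
 [ 0.959 -0.     0.285]
 [-0.    -1.     0.   ]] 0.014
(443, 259) top z 0.0406 spig [ 0.4272 -0.2643] 37 collar [ 0.4281 -0.2717] 163 scene z 0.04 [ 0.4324 -0.2719] midxy [ 0.4311 -0.2721]
(180, 234) top z 0.0563 spig [0.4675 0.2732] 41 collar [0.4694 0.2807] 161 scene z 0.0556 [0.4736 0.2817] midxy [0.4735 0.2824]
(268, 236) top z 0.0727 spig [0.4593 0.0872] 43 collar [0.4675 0.0961] 159 scene z 0.0712 [0.4716 0.0964] midxy [0.4707 0.0971]
(360, 253) top z 0.0892 spig [ 0.4331 -0.0878] 41 collar [ 0.4359 -0.0917] 170 scene z 0.0872 [ 0.4399 -0.0918] midxy [ 0.4411 -0.0914]
seat [0.6111 0.1544 0.015 ] 611 155 22.2
seat [0.619  0.0686 0.015 ] 619 68 22.0
seat [ 0.6428 -0.1082  0.015 ] 644 -108 23.6
seat [ 0.636  -0.0219  0.015 ] 639 -21 25.5
seat [ 0.6449 -0.1072  0.015 ] 645 -108 22.7
seat [ 0.6375 -0.021   0.015 ] 637 -21 22.6
seat [0.6216 0.0695 0.015 ] 621 70 22.7
seat [0.6137 0.1553 0.015 ] 613 156 22.9
```

View pics/crops.png

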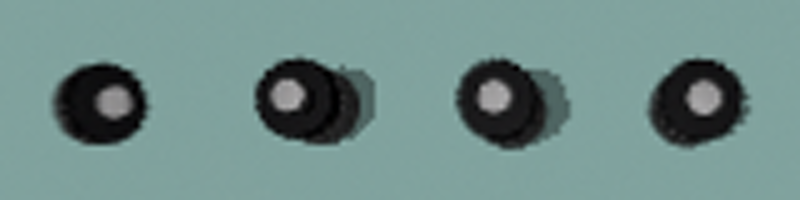

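The crops show four black collars with steel spigots. Their heights read 40, 56, 72 and 88 mm for (443,259), (180,234), (268,236) and (360,253). All four are intended parts. Next I'll refine the centres from the spigots in colour.

```bash
cat >> h.py <<'E'
def spigot(c,xy,h):
    """spigot-top centre from colour: bright blob near the predicted pixel, on plane z=h"""
    K=np.array([[c['fx'],0,c['cx']],[0,c['fy'],c['cy']],[0,0,1]]); T=np.linalg.inv(c['world_from_camera'])
    p=cv2.projectPoints(np.array([[*xy,h]]),cv2.Rodrigues(T[:3,:3])[0],T[:3,3],K,np.array(c['distortion'],float))[0].ravel()
    g=cv2.cvtColor(c['img'],cv2.COLOR_BGR2HSV); m=((g[...,2]>95)&(g[...,1]<35)).astype(np.uint8)
    n,l,st,ce=cv2.connectedComponentsWithStats(m)
    i=1+np.argmin(np.hypot(*(ce[1:]-p).T)+1e3*(st[1:,4]<15))
    return on_plane(c,ce[i],h),ce[i],st[i,4],p
E
python3 - <<'E'
from h import *
A={40:(.430,-.270),56:(.472,.281),72:(.470,.096),88:(.438,-.091)}
for n in('top','scene'):
    c=read_camera(n)
    for h,xy in A.items():
        w,px,ar,p=spigot(c,xy,h/1000); print(n,h,w.round(4),px.round(1),ar,p.round(1))
E
```

```text
top 40 [ 0.4284 -0.2721  0.04  ] [445.4 259.1] 31 [444.4 258.3]
top 56 [0.4699 0.2808 0.056 ] [177.  232.7] 32 [177.  231.6]
top 72 [0.4676 0.096  0.072 ] [266.3 234.9] 31 [266.4 233.7]
top 88 [ 0.436  -0.0921  0.088 ] [360.2 252.1] 34 [359.6 251.1]
scene 40 [ 0.43   -0.2707  0.04  ] [196.7 185.7] 26 [197.1 185.7]
scene 56 [0.4717 0.2816 0.056 ] [466.2 181.1] 23 [466.  181.2]
scene 72 [0.4699 0.0974 0.072 ] [377.8 177.9] 27 [377.1 177.9]
scene 88 [ 0.4375 -0.0911  0.088 ] [282.5 165.5] 25 [282.6 165.6]
```

jog_arm:
  increments:
    - [-0.03,0,-0.041,0,0.183,0,0.7]
    - [-0.022,0,-0.046,0,0.183,0,0.7]
    - [-0.013,0,-0.049,0,0.183,0,0.7]
    - [-0.004,0,-0.051,0,0.183,0,0.7]
    - [0.005,0,-0.051,0,0.183,0,0.7]
    - [0.0145,0,-0.049,0,0.183,0,0.7]
    - [0.023,0,-0.045,0,0.183,0,0.7]
    - [0.031,0,-0.04,0,0,0,0.7]
    - [0.031,0,-0.04,0,0,0,0.7]
    - [0,0,0,0,0,0,0.7]
  force: 45

```text
time: 1.95
tool_pos: [0.4722, 0.2691, 0.2469]
tcp_rot: [-1.566, 0.023, -0.032]
wrist_force: [0.2, 0.1, 0.7]
width: 0.7
```

```bash
cat >> h.py <<'E'
from scipy.spatial.transform import Rotation as R
def go(xyz):
    """needed shift in tool axes and yaw (about tool y) to jaw along world x"""
    s=readout.read_state(); M=R.from_rotvec(s['tcp_rot']).as_matrix()
    D=np.column_stack([[1,0,0],[0,0,-1],[0,1,0]])
    print('t',round(s['time'],2),'pos',s['tool_pos'].round(4),'shift',(M.T@(np.array(xyz)-s['tool_pos'])).round(4),'turn',R.from_matrix(M.T@D).as_rotvec().round(3),'w',round(s['width'],3),'F',s['wrist_force'].round(1),'q6',s['q'][5].round(2))
E
python3 - <<'E'
from h import *
go((.471,.281,.245))
c=read_camera('wrist'); cv2.imwrite('pics/w1.png',c['img']); print(c['world_from_camera'].round(3))
print(spigot(c,(.471,.281),.056))
E
```

```text
t 1.95 pos [0.4722 0.2691 0.2469] shift [-0.0016  0.002   0.0119] turn [-0.004 -0.035  0.006] w 0.7 F [0.2 0.1 0.7] q6 0.51
[[ 0.999 -0.036 -0.005  0.474]
 [-0.036 -0.947 -0.32   0.351]
 [ 0.007  0.32  -0.947  0.375]
 [ 0.     0.     0.     1.   ]]
(array([0.4693816 , 0.28077616, 0.056     ]), array([321.9924812 , 167.77443609]), np.int32(133), array([323.54070225, 167.50539705]))
```

View pics/w1.png

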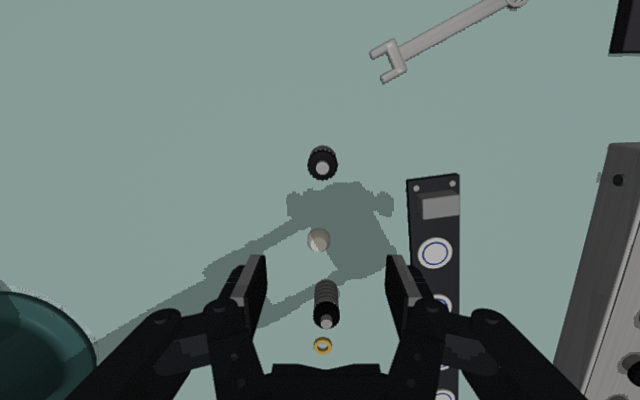

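The wrist view shows adapter 56 at (322,165), which agrees with the top and scene cameras to within 2 mm. I'll descend and grasp it.

jog_arm:
  increments:
    - [-0.002,0.03,0.012,0,-0.035,0,0.7]
    - [0,0.055,0,0,0,0,0.7]
    - [0,0.055,0,0,0,0,0.7]
    - [0,0.03,0,0,0,0,0.7]
    - [0,0,0,0,0,0,0.7]

```text
time: 2.62
tool_pos: [0.469, 0.2909, 0.0755]
tcp_rot: [-1.56, -0.013, -0.001]
wrist_force: [-1.2, 0.3, 0.8]
width: 0.699
```

```bash
python3 - <<'E'
from h import *
go((.470,.281,.023))
E
```

```text
t 2.62 pos [0.469  0.2909 0.0755] shift [ 0.0005  0.0524 -0.0105] turn [-0.011  0.008  0.009] w 0.699 F [-1.2  0.3  0.8] q6 0.5
```

jog_arm:
  increments:
    - [0.0005,0,-0.0105,-0.011,0.008,0.009,0.7]
    - [0,0,0,0,0,0,0.7]

```text
time: 2.88
tool_pos: [0.4706, 0.2819, 0.0782]
tcp_rot: [-1.57, -0.003, -0.001]
wrist_force: [-0.3, -0.1, -0.7]
width: 0.699
```

```bash
python3 - <<'E'
from h import *
go((.470,.281,.023))
E
```

```text
t 2.88 pos [0.4706 0.2819 0.0782] shift [-0.0007  0.0552 -0.0009] turn [-0.001  0.001  0.002] w 0.699 F [-0.3 -0.1 -0.7] q6 0.49
```

jog_arm:
  increments:
    - [0,0.025,-0.001,0,0,0,0.7]
    - [0,0.02,0,0,0,0,0.7]
    - [0,0.01,0,0,0,0,0.7]
    - [0,0,0,0,0,0,0.7]

```text
time: 3.38
tool_pos: [0.477, 0.284, 0.0299]
tcp_rot: [-1.563, -0.012, -0.012]
wrist_force: [0.2, -1.3, -0.0]
width: 0.699
```

jog_arm:
  increments:
    - [0,0,0,0,0,0,0.2]
    - [0,0,0,0,0,0,0.2]
    - [0,0,0,0,0,0,0.2]
    - [0,0,0,0,0,0,0.2]

```text
time: 3.88
tool_pos: [0.4784, 0.2848, 0.0324]
tcp_rot: [-1.561, -0.014, -0.015]
wrist_force: [-0.2, 0.1, -1.1]
width: 0.363
```

```bash
python3 - <<'E'
from h import *
go((.470,.281,.023))
E
```

```text
t 3.88 pos [0.4784 0.2848 0.0324] shift [-0.0086  0.0092 -0.0039] turn [-0.01  -0.     0.018] w 0.363 F [-0.2  0.1 -1.1] q6 0.49
```

```bash
python3 - <<'E'
from h import *
go((.470,.281,.023))
for n in('top','scene','wrist'):
    c=read_camera(n); 
    if n!='top': cv2.imwrite(f'pics/g1{n}.png',c['img'] if n=='wrist' else cv2.resize(c['img'][100:260,380:600],(660,480)))
    print(n,[a.round(4) for a in spigot(c,(.478,.282),.056)])
go((.470,.281,.023))
E
```

```text
t 3.88 pos [0.4784 0.2848 0.0324] shift [-0.0086  0.0092 -0.0039] turn [-0.01  -0.     0.018] w 0.363 F [-0.2  0.1 -1.1] q6 0.49
top [array([0.4386, 0.3076, 0.056 ]), array([162.8824, 247.6471]), np.int32(17), array([176.6564, 228.6936])]
scene [array([0.438 , 0.3367, 0.056 ]), array([486.2727, 170.3636]), np.int32(33), array([467.4438, 182.9632])]
wrist [array([0.478 , 0.2787, 0.056 ]), array([328.0734, 324.4679]), np.int32(109), array([327.9702, 317.6814])]
t 4.03 pos [0.4783 0.2847 0.0322] shift [-0.0084  0.009  -0.0038] turn [-0.01  -0.     0.018] w 0.366 F [-0.2  0.6 -1.8] q6 0.49
```

View pics/g1wrist.png

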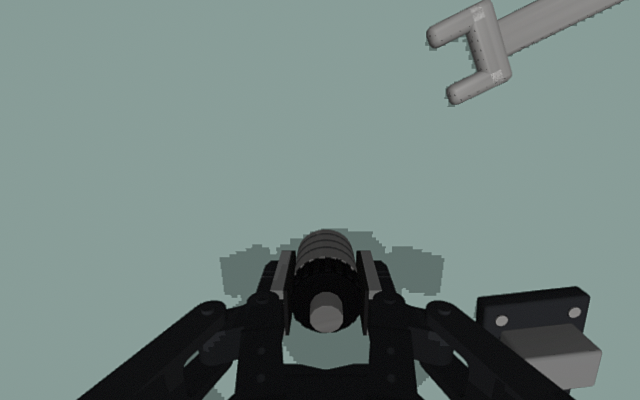

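Adapter 56 is held: the opening of 0.366 is about 31 mm, and it stands upright between the pads at (327,290). I'll lift it and carry it to above seat b, at (.637,-.0215).

jog_arm:
  increments:
    - [0,-0.02,0,0,0,0,0.2]
    - [0,-0.04,0,-0.01,0,0.018,0.2]
    - [0,-0.03,0,0,0,0,0.2]
    - [0.026,0,-0.05,0,0,0,0.2]
    - [0.026,0,-0.05,0,0,0,0.2]
    - [0.026,0,-0.05,0,0,0,0.2]
    - [0.026,0,-0.05,0,0,0,0.2]
    - [0.026,0,-0.05,0,0,0,0.2]
    - [0.015,0,-0.03,0,0,0,0.2]
    - [0,0,0,0,0,0,0.2]

```text
time: 5.28
tool_pos: [0.6266, -0.0037, 0.1237]
tcp_rot: [-1.572, -0.003, 0.003]
wrist_force: [-0.9, -0.1, -1.7]
width: 0.359
```

```bash
python3 - <<'E'
from h import *
go((.637,-.0165,.08))
E
```

```text
t 5.28 pos [ 0.6266 -0.0037  0.1237] shift [ 0.0104  0.0437 -0.0128] turn [ 0.001  0.003 -0.   ] w 0.359 F [-0.9 -0.1 -1.7] q6 -0.05
```

jog_arm:
  increments:
    - [0.01,0.01,-0.013,0.001,0.003,0,0.2]
    - [0,0.02,0,0,0,0,0.2]
    - [0,0.01,0,0,0,0,0.2]
    - [0,0,0,0,0,0,0.2]

```text
time: 5.78
tool_pos: [0.6345, -0.0148, 0.0786]
tcp_rot: [-1.57, 0.002, 0.006]
wrist_force: [0.4, -0.4, -1.2]
width: 0.356
```

```bash
cat >> h.py <<'E'
def seats(c,guess,h=.015):
    """seat centre near guess: ring+white blob"""
    return None
E
python3 - <<'E'
from h import *
go((.637,-.0165,.047))
for n in('top','scene'):
    c=read_camera(n); print(n,[a.round(4) for a in spigot(c,(.637,-.0215),.056+.03)])
    cv2.imwrite(f'pics/p1{n}.png',cv2.resize(c['img'][90:260,200:420],(660,510)) if n=='top' else c['img'])
c=read_camera('wrist'); cv2.imwrite('pics/p1w.png',c['img'])
print([a.round(4) for a in spigot(c,(.637,-.0215),.056+.03)])
E
```

```text
t 5.78 pos [ 0.6345 -0.0148  0.0786] shift [ 0.0027  0.0315 -0.0018] turn [-0.001  0.002 -0.005] w 0.356 F [ 0.4 -0.4 -1.2] q6 -0.07
top [array([ 0.6036, -0.0074,  0.086 ]), array([318.9656, 168.488 ]), np.int32(291), array([326.2085, 152.5975])]
scene [array([ 0.7021, -0.0269,  0.086 ]), array([325.0912, 264.3257]), np.int32(307), array([325.1612, 234.5311])]
[array([ 0.6372, -0.0389,  0.086 ]), array([331.1367, 329.7927]), np.int32(1375), array([331.0387, 299.3042])]
```

View pics/p1w.png

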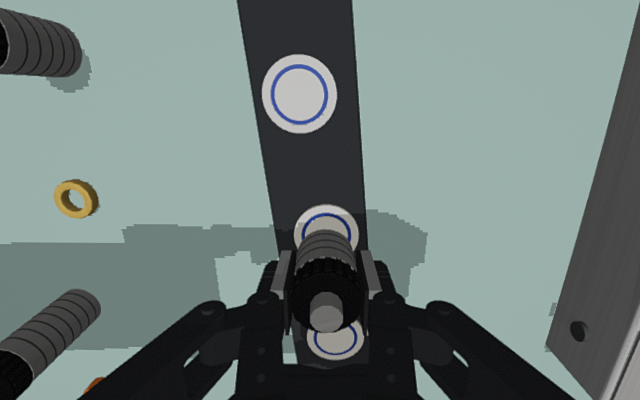

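jog_arm:
  increments:
    - [0.002,0.01,-0.002,-0.001,0.002,-0.005,0.2]
    - [0,0.008,0,0,0,0,0.2]
    - [0,0.005,0,0,0,0,0.2]
    - [0,0,0,0,0,0,0.2]

```text
time: 6.42
tool_pos: [0.639, -0.0169, 0.0573]
tcp_rot: [-1.572, -0.005, -0.004]
wrist_force: [-0.7, 0.1, -1.8]
width: 0.355
```

```bash
python3 - <<'E'
from h import *
go((.637,-.0165,.0475))
E
```

```text
t 6.42 pos [ 0.639  -0.0169  0.0573] shift [-0.0021  0.0098  0.0004] turn [0.001 0.001 0.006] w 0.355 F [-0.7  0.1 -1.8] q6 -0.07
```

jog_arm:
  increments:
    - [-0.002,0.004,0,0.001,0.001,0.006,0.2]
    - [0,0.002,0,0,0,0,0.2]
    - [0,0.001,0,0,0,0,0.2]
    - [0,0,0,0,0,0,0.2]

```text
time: 6.92
tool_pos: [0.6373, -0.017, 0.0503]
tcp_rot: [-1.571, 0.0, -0.001]
wrist_force: [0.4, -0.6, -1.2]
width: 0.358
```

```bash
python3 - <<'E'
from h import *
go((.637,-.0165,.0475))
E
```

```text
t 6.92 pos [ 0.6373 -0.017   0.0503] shift [-0.0003  0.0028  0.0005] turn [-0.    -0.001  0.   ] w 0.358 F [ 0.4 -0.6 -1.2] q6 -0.07
```

jog_arm:
  increments:
    - [0,0.002,0,0,0,0,0.2]
    - [0,0.001,0,0,0,0,0.2]
    - [0,0,0,0,0,0,0.2]

```text
time: 7.3
tool_pos: [0.6375, -0.0171, 0.0473]
tcp_rot: [-1.571, -0.0, -0.001]
wrist_force: [-0.9, -0.6, -1.4]
width: 0.359
```

```bash
python3 - <<'E'
from h import *
go((.637,-.0165,.0475))
E
```

```text
t 7.3 pos [ 0.6375 -0.0171  0.0473] shift [-0.0005 -0.0002  0.0006] turn [-0.    -0.001  0.001] w 0.359 F [-0.9 -0.6 -1.4] q6 -0.07
```

jog_arm:
  increments:
    - [0,0.001,0,0,0,0,0.2]
    - [0,0.0005,0,0,0,0,0.2]
    - [0,0,0,0,0,0,0.2]

```text
time: 7.68
tool_pos: [0.6378, -0.0171, 0.0469]
tcp_rot: [-1.571, -0.001, -0.002]
wrist_force: [0.2, -1.4, -0.9]
width: 0.36
```

jog_arm:
  increments:
    - [0,0.001,0,0,0,0,0.2]
    - [0,0,0,0,0,0,0.2]

```text
time: 7.92
tool_pos: [0.6381, -0.0172, 0.0468]
tcp_rot: [-1.571, -0.001, -0.002]
wrist_force: [0.1, 0.0, -1.1]
width: 0.36
```

jog_arm:
  increments:
    - [0,0,0,0,0,0,0.42]
    - [0,0,0,0,0,0,0.5]
    - [0,0,0,0,0,0,0.65]
    - [0,0,0,0,0,0,0.65]
    - [0,-0.02,0,0,0,0,0.65]
    - [0,-0.04,0,0,0,0,0.65]
    - [0,-0.05,0,0,0,0,0.65]
    - [0,-0.05,0,0,0,0,0.65]
    - [0,0,0,0,0,0,0.65]

```text
time: 9.05
tool_pos: [0.639, -0.0172, 0.2172]
tcp_rot: [-1.571, -0.005, -0.006]
wrist_force: [-0.1, 0.8, -0.3]
width: 0.651
```

```bash
python3 - <<'E'
from h import *
go((.469,.102,.2))
c=read_camera('wrist'); cv2.imwrite('pics/r1w.png',c['img'])
print([a.round(4) for a in spigot(c,(.637,-.0215),.071)],[a.round(4) for a in spigot(c,(.469,.097),.072)])
c=read_camera('scene'); cv2.imwrite('pics/r1s.png',cv2.resize(c['img'][150:310,210:490],(840,480)))
print([a.round(4) for a in spigot(c,(.637,-.0215),.071)])
E
```

```text
t 9.05 pos [ 0.639  -0.0172  0.2172] shift [-0.1702  0.016   0.1191] turn [ 0.    -0.001  0.007] w 0.651 F [-0.1  0.8 -0.3] q6 -0.07
[array([ 0.637 , -0.0206,  0.071 ]), array([322.9693, 193.5583]), np.int32(163), array([322.9919, 194.5374])] [array([0.4683, 0.0956, 0.072 ]), array([112.9042,  57.3167]), np.int32(240), array([113.3579,  55.3601])]
[array([ 0.6377, -0.0177,  0.071 ]), array([327.3548, 241.0968]), np.int32(31), array([325.0572, 240.9045])]
```

View pics/r1w.png

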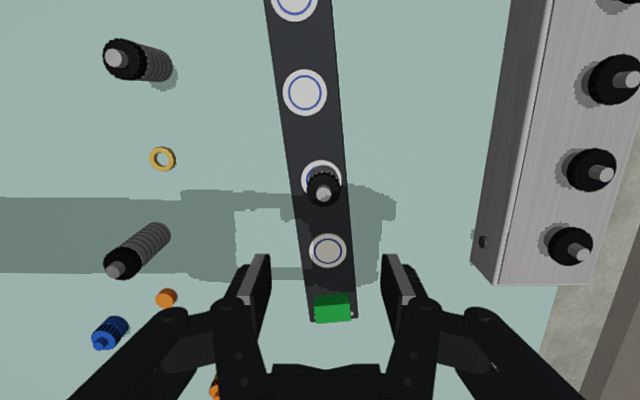

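```bash
cat >> h.py <<'E'
def seatw(c,xy):
    """circle (r fixed 22 mm) fit of white seat rim on plane z=.015 near xy; drops occluded edges"""
    from scipy.optimize import least_squares
    g=cv2.cvtColor(c['img'],cv2.COLOR_BGR2HSV); H=[]
    K=np.array([[c['fx'],0,c['cx']],[0,c['fy'],c['cy']],[0,0,1]]); T=np.linalg.inv(c['world_from_camera'])
    s=.0005; n=81; o=(np.arange(n)-40)*s
    P=np.array([[xy[0]+a,xy[1]+b,.015] for a in o for b in o])
    p=cv2.projectPoints(P,cv2.Rodrigues(T[:3,:3])[0],T[:3,3],K,np.array(c['distortion'],float))[0].reshape(n,n,2).astype(np.float32)
    p=cv2.projectPoints(np.array([[xy[0]+a,xy[1]+b,.015] for a in o*1.0 for b in o*1.0]) if 0 else P*[1,1,1],cv2.Rodrigues(T[:3,:3])[0],T[:3,3],K,np.array(c['distortion'],float))[0].reshape(n,n,2).astype(np.float32)
    return cv2.remap(c['img'],p[...,0],p[...,1],cv2.INTER_LINEAR)
E
python3 - <<'E'
import h
src=open('h.py').read(); i=src.index('def seats('); open('h.py','w').write(src[:i]+'''
def proj(c,P):
    K=np.array([[c['fx'],0,c['cx']],[0,c['fy'],c['cy']],[0,0,1]]); T=np.linalg.inv(c['world_from_camera'])
    return cv2.projectPoints(np.array(P,float),cv2.Rodrigues(T[:3,:3])[0],T[:3,3],K,np.array(c['distortion'],float))[0].reshape(-1,2)
def ortho(c,xy,hw=.03,n=121,z=.015):
    """rectified patch on plane z: rows +x upward, columns +y leftward"""
    o=np.linspace(hw,-hw,n); a,b=np.meshgrid(o,o,indexing='ij')
    p=proj(c,np.stack([xy[0]+a,xy[1]+b,0*a+z],-1).reshape(-1,3)).reshape(n,n,2).astype(np.float32)
    return cv2.remap(c['img'],p[...,0],p[...,1],cv2.INTER_LINEAR)
def seat(c,xy):
    """best 22 mm disc edge (white inside, dark outside) near xy"""
    g=cv2.cvtColor(ortho(c,xy,.034,137),cv2.COLOR_BGR2GRAY).astype(np.float32)  # 0.5 mm/px
    t=np.linspace(0,2*np.pi,180,endpoint=False); best=(-1,)
    for i in np.arange(-8,8.5,.5):
        for j in np.arange(-8,8.5,.5):
            f=lambda r:g[(68-2*(i+r*np.cos(t))).round().astype(int),(68-2*(j+r*np.sin(t))).round().astype(int)]
            sc=np.clip(f(20.5)-f(23.5),0,90).mean()
            if sc>best[0]: best=(sc,xy[0]+i/1000,xy[1]+j/1000)
    return np.round(best,4)
''')
E
python3 - <<'E'
from h import *
S=dict(a=(.644,-.108),b=(.637,-.0215),c=(.620,.069),d=(.6125,.155))
for n in('wrist','top','scene'):
    c=read_camera(n)
    for k,v in S.items(): print(n,k,seat(c,v))
E
```

```text
wrist a [90.      0.642  -0.1085]
wrist b [ 6.49444e+01  6.35000e-01 -2.30000e-02]
wrist c [9.00e+01 6.18e-01 6.75e-02]
wrist d [39.5     0.6105  0.1525]
top a [ 3.7667  0.6425 -0.1   ]
top b [ 2.6778  0.6425 -0.015 ]
top c [13.0722  0.6185  0.0655]
top d [90.      0.6105  0.1545]
scene a [71.8889  0.6445 -0.107 ]
scene b [ 6.07167e+01  6.38500e-01 -2.15000e-02]
scene c [8.61611e+01 6.21500e-01 6.95000e-02]
scene d [85.8333  0.6135  0.156 ]
```

jog_arm:
  increments:
    - [-0.042,0.01,0.028,0,0,0.006,0.7]
    - [-0.042,0.01,0.028,0,0,0,0.7]
    - [-0.042,0.01,0.028,0,0,0,0.7]
    - [-0.034,0.01,0.024,0,0,0,0.7]
    - [-0.004,0,0.003,0,0,0,0.7]
    - [0,0,0,0,0,0,0.7]

```text
time: 10.05
tool_pos: [0.4585, 0.0957, 0.1582]
tcp_rot: [-1.572, 0.028, 0.025]
wrist_force: [-0.1, 0.1, -0.5]
width: 0.701
```

```bash
python3 - <<'E'
from h import *
c=read_camera('wrist'); x=spigot(c,(.469,.096),.072); print(x[0].round(4),x[1])
go((x[0][0]+.001,x[0][1],.1))
E
```

```text
[0.4669 0.0964 0.072 ] [341.94805195 212.86147186]
t 10.1 pos [0.4585 0.0955 0.1581] shift [0.0114 0.0578 0.001 ] turn [ 0.001 -0.002 -0.034] w 0.704 F [-0.9 -0.9 -0.3] q6 0.15
```

jog_arm:
  increments:
    - [0.01,0.01,0,0,-0.002,-0.034,0.7]
    - [0,0.02,0,0,0,0,0.7]
    - [0,0.01,0,0,0,0,0.7]
    - [0,0,0,0,0,0,0.7]

```text
time: 10.6
tool_pos: [0.4738, 0.0933, 0.1179]
tcp_rot: [-1.572, -0.0, -0.006]
wrist_force: [-0.3, 0.1, 1.5]
width: 0.704
```

```bash
python3 - <<'E'
from h import *
c=read_camera('wrist'); x=spigot(c,(.469,.096),.072); print(x[0].round(4),x[1])
go((x[0][0]+.001,x[0][1],.034))
E
```

```text
[0.467  0.0964 0.072 ] [315.19749216 232.93416928]
t 10.65 pos [0.4741 0.0934 0.1184] shift [-0.0066  0.0844  0.0031] turn [ 0.001 -0.004  0.005] w 0.704 F [ 0.9  0.3 -0.1] q6 0.15
```

jog_arm:
  increments:
    - [-0.006,0,0.003,0,-0.004,0.005,0.7]
    - [0,0.01,0,0,0,0,0.7]
    - [0,0.02,0,0,0,0,0.7]
    - [0,0.02,0,0,0,0,0.7]
    - [0,0.01,0,0,0,0,0.7]
    - [0,0,0,0,0,0,0.7]

```text
time: 11.4
tool_pos: [0.4699, 0.0971, 0.0583]
tcp_rot: [-1.572, -0.005, -0.003]
wrist_force: [-0.5, 0.1, -0.7]
width: 0.701
```

```bash
python3 - <<'E'
from h import *
go((.468,.0964,.034))
E
```

```text
t 11.4 pos [0.4699 0.0971 0.0583] shift [-0.002   0.0243 -0.0007] turn [0.001 0.001 0.005] w 0.701 F [-0.5  0.1 -0.7] q6 0.15
```

Then I'll finish the descent and close.

jog_arm:
  increments:
    - [-0.002,0.006,-0.001,0,0,0.005,0.7]
    - [0,0.01,0,0,0,0,0.7]
    - [0,0.006,0,0,0,0,0.7]
    - [0,0,0,0,0,0,0.7]
    - [0,0,0,0,0,0,0.5]
    - [0,0,0,0,0,0,0.2]
    - [0,0,0,0,0,0,0.2]
    - [0,0,0,0,0,0,0.2]
    - [0,0,0,0,0,0,0.2]

```text
time: 12.52
tool_pos: [0.4693, 0.0962, 0.0366]
tcp_rot: [-1.571, -0.003, -0.002]
wrist_force: [0.5, 0.5, -1.3]
width: 0.364
```

```bash
python3 - <<'E'
from h import *
go((.468,.0964,.034))
c=read_camera('wrist'); x=spigot(c,(.469,.096),.072); print(x[0].round(4),x[1],x[2]); cv2.imwrite('pics/g2.png',c['img'])
E
```

```text
t 12.53 pos [0.4693 0.0962 0.0366] shift [-0.0013  0.0026  0.0002] turn [0.    0.001 0.003] w 0.364 F [ 0.5  0.5 -1.3] q6 0.15
[0.4697 0.0951 0.072 ] [329.17123288 335.92465753] 292
```

jog_arm:
  increments:
    - [0,-0.01,0,0,0,0,0.2]
    - [0,-0.03,0,0,0,0,0.2]
    - [0,-0.02,0,0,0,0,0.2]
    - [0.03,0,-0.006,0,0,0,0.2]
    - [0.04,0,-0.007,0,0,0,0.2]
    - [0.04,0,-0.007,0,0,0,0.2]
    - [0.03,0,-0.006,0,0,0,0.2]
    - [0.01,0,-0.001,0,0,0,0.2]
    - [0,0,0,0,0,0,0.2]

```text
time: 13.7
tool_pos: [0.6218, 0.0689, 0.1024]
tcp_rot: [-1.571, -0.003, -0.001]
wrist_force: [-0.1, 0.6, -1.6]
width: 0.365
```

```bash
python3 - <<'E'
from h import *
go((.619,.0695,.0616))
E
```

```text
t 13.7 pos [0.6218 0.0689 0.1024] shift [-0.0029  0.0408  0.0006] turn [0.    0.002 0.002] w 0.365 F [-0.1  0.6 -1.6] q6 0.07
```

jog_arm:
  increments:
    - [-0.003,0.008,0,0,0,0,0.2]
    - [0,0.012,0,0,0,0,0.2]
    - [0,0.008,0,0,0,0,0.2]
    - [0,0.004,0,0,0,0,0.2]
    - [0,0,0,0,0,0,0.2]

```text
time: 14.32
tool_pos: [0.6135, 0.0697, 0.0667]
tcp_rot: [-1.571, 0.0, 0.005]
wrist_force: [-0.7, 0.2, -2.7]
width: 0.364
```

```bash
python3 - <<'E'
from h import *
go((.619,.0695,.0516))
c=read_camera('wrist'); print([seat(c,k) for k in ((.619,.068),(.611,.153),(.642,-.1085))])
cv2.imwrite('pics/p2.png',c['img'])
E
```

```text
t 14.32 pos [0.6135 0.0697 0.0667] shift [ 0.0056  0.015  -0.0002] turn [ 0.     0.003 -0.003] w 0.364 F [-0.7  0.2 -2.7] q6 0.07
[array([62.3278,  0.618 ,  0.0695]), array([90.   ,  0.61 ,  0.153]), array([ 0.    ,  0.634 , -0.1165])]
```

jog_arm:
  increments:
    - [0.004,0.003,0,0,0,-0.003,0.2]
    - [0,0.004,0,0,0,0,0.2]
    - [0,0.002,0,0,0,0,0.2]
    - [0,0,0,0,0,0,0.2]

```text
time: 14.88
tool_pos: [0.6191, 0.0697, 0.0582]
tcp_rot: [-1.571, -0.004, 0.0]
wrist_force: [-0.1, -0.7, -0.7]
width: 0.364
```

```bash
python3 - <<'E'
from h import *
go((.6185,.070,.0516))
E
```

```text
t 14.88 pos [0.6191 0.0697 0.0582] shift [-0.0006  0.0066  0.0003] turn [0.    0.003 0.002] w 0.364 F [-0.1 -0.7 -0.7] q6 0.07
```

jog_arm:
  increments:
    - [0,0.003,0,0,0.003,0.001,0.2]
    - [0,0.002,0,0,0,0,0.2]
    - [0,0.001,0,0,0,0,0.2]
    - [0,0,0,0,0,0,0.2]

```text
time: 15.38
tool_pos: [0.6191, 0.0697, 0.0519]
tcp_rot: [-1.571, -0.001, -0.001]
wrist_force: [-0.3, -0.9, -2.2]
width: 0.363
```

jog_arm:
  increments:
    - [0,0.001,0,0,0,0,0.2]
    - [0,0.0005,0,0,0,0,0.2]
    - [0,0,0,0,0,0,0.2]

```text
time: 15.75
tool_pos: [0.6195, 0.0697, 0.0516]
tcp_rot: [-1.571, -0.001, -0.002]
wrist_force: [0.3, -0.4, -1.8]
width: 0.36
```

jog_arm:
  increments:
    - [0,0.0005,0,0,0,0,0.42]
    - [0,0,0,0,0,0,0.5]
    - [0,0,0,0,0,0,0.65]
    - [0,0,0,0,0,0,0.65]
    - [0,-0.02,0,0,0,0,0.65]
    - [0,-0.04,0,0,0,0,0.65]
    - [0,-0.05,0,0,0,0,0.65]
    - [0,-0.04,0,0,0,0,0.65]
    - [0,0,0,0,0,0,0.65]

```text
time: 16.88
tool_pos: [0.6207, 0.0699, 0.2119]
tcp_rot: [-1.57, -0.006, -0.007]
wrist_force: [1.0, -0.7, -0.2]
width: 0.654
```

```bash
python3 - <<'E'
from h import *
go((.437,-.092,.2))
c=read_camera('wrist'); cv2.imwrite('pics/r2w.png',c['img'])
print(seat(c,(.619,.069)),seat(c,(.636,-.022)),seat(c,(.611,.154)),[spigot(c,a,h)[0].round(4) for a,h in (((.619,.069),.087),((.637,-.02),.071),((.437,-.092),.088))])
E
```

```text
t 16.88 pos [0.6207 0.0699 0.2119] shift [-0.1838  0.0103 -0.1619] turn [-0.    -0.     0.008] w 0.654 F [ 1.  -0.7 -0.2] q6 0.07
[61.0889  0.6185  0.0675] [ 6.24056e+01  6.34500e-01 -2.20000e-02] [90.      0.61    0.1535] [array([0.6187, 0.07  , 0.087 ]), array([ 0.637 , -0.0206,  0.071 ]), array([ 0.4893, -0.1391,  0.088 ])]
```

View pics/r2w.png

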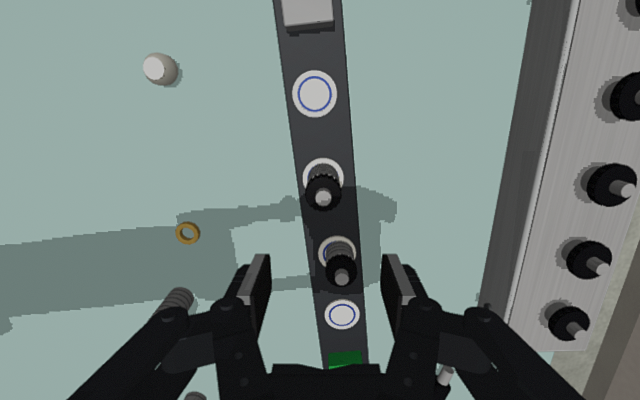

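Adapters 72 (323,190) and 56 (341,268) both stand on their seats, within about 2 mm of centre. The 88 is next.

jog_arm:
  increments:
    - [-0.03,0,-0.027,0,0,0.007,0.7]
    - [-0.038,0,-0.034,0,0,0,0.7]
    - [-0.038,0,-0.034,0,0,0,0.7]
    - [-0.036,0.005,-0.032,0,0,0,0.7]
    - [-0.02,0.01,-0.018,0,0,0,0.7]
    - [-0.005,0,-0.004,0,0,0,0.7]
    - [0,0,0,0,0,0,0.7]

```text
time: 17.8
tool_pos: [0.4427, -0.0817, 0.1885]
tcp_rot: [-1.569, 0.01, 0.011]
wrist_force: [-0.4, 0.4, 0.7]
width: 0.703
```

```bash
python3 - <<'E'
from h import *
c=read_camera('wrist'); x=spigot(c,(.437,-.092),.088); print(x[0].round(4),x[1],x[2])
go((.4365,-.092,.13))
E
```

```text
[ 0.4352 -0.0925  0.088 ] [318.56756757 220.32972973] 185
t 17.85 pos [ 0.4429 -0.0814  0.1884] shift [-0.0056  0.0585 -0.0107] turn [-0.002  0.001 -0.014] w 0.697 F [ 0.1 -0.2  0.3] q6 -0.24
```

jog_arm:
  increments:
    - [-0.003,0.008,-0.006,0,0,-0.014,0.7]
    - [-0.002,0.015,-0.003,0,0,0,0.7]
    - [0,0.015,0,0,0,0,0.7]
    - [0,0.006,0,0,0,0,0.7]
    - [0,0,0,0,0,0,0.7]

```text
time: 18.48
tool_pos: [0.4388, -0.0894, 0.1406]
tcp_rot: [-1.568, -0.003, 0.003]
wrist_force: [0.8, 0.3, 0.8]
width: 0.7
```

```bash
python3 - <<'E'
from h import *
c=read_camera('wrist'); x=spigot(c,(.437,-.092),.088); print(x[0].round(4),x[1],x[2])
go((.4365,-.092,.047))
E
```

```text
[ 0.4352 -0.0925  0.088 ] [321.00358423 237.55197133] 279
t 18.52 pos [ 0.439  -0.0894  0.1409] shift [-0.0025  0.0939 -0.0028] turn [-0.003  0.004  0.   ] w 0.701 F [-0.6 -0.2 -0.1] q6 -0.26
```

jog_arm:
  increments:
    - [-0.003,0.008,-0.003,-0.003,0.004,0,0.7]
    - [0,0.02,0,0,0,0,0.7]
    - [0,0.02,0,0,0,0,0.7]
    - [0,0.018,0,0,0,0,0.7]
    - [0,0.01,0,0,0,0,0.7]
    - [0,0,0,0,0,0,0.7]

```text
time: 19.27
tool_pos: [0.4377, -0.0938, 0.064]
tcp_rot: [-1.573, -0.004, -0.004]
wrist_force: [-0.4, 0.4, 0.3]
width: 0.699
```

```bash
python3 - <<'E'
from h import *
go((.436,-.092,.047))
E
```

```text
t 19.27 pos [ 0.4377 -0.0938  0.064 ] shift [-0.0018  0.017   0.0018] turn [ 0.003 -0.     0.005] w 0.699 F [-0.4  0.4  0.3] q6 -0.26
```

jog_arm:
  increments:
    - [-0.002,0.005,0.001,0.003,0,0.004,0.7]
    - [0,0.006,0,0,0,0,0.7]
    - [0,0.002,0,0,0,0,0.7]
    - [0,0,0,0,0,0,0.7]
    - [0,0,0,0,0,0,0.5]
    - [0,0,0,0,0,0,0.2]
    - [0,0,0,0,0,0,0.2]
    - [0,0,0,0,0,0,0.2]
    - [0,0,0,0,0,0,0.2]

```text
time: 20.4
tool_pos: [0.4374, -0.0933, 0.0523]
tcp_rot: [-1.571, -0.004, -0.004]
wrist_force: [0.5, 0.8, -0.3]
width: 0.361
```

```bash
python3 - <<'E'
from h import *
go((.436,-.092,.047))
c=read_camera('wrist'); x=spigot(c,(.437,-.092),.088); print(x[0].round(4),x[1],x[2])
E
```

```text
t 20.4 pos [ 0.4374 -0.0933  0.0523] shift [-0.0014  0.0052  0.0013] turn [ 0.001 -0.     0.005] w 0.361 F [ 0.5  0.8 -0.3] q6 -0.27
[ 0.4365 -0.0918  0.088 ] [325.79063361 330.79201102] 726
```

jog_arm:
  increments:
    - [0,-0.015,0,0,0,0.004,0.2]
    - [0,-0.04,0,0,0,0,0.2]
    - [0,-0.03,0,0,0,0,0.2]
    - [0.01,-0.01,0.03,0,0,0,0.2]
    - [0.02,0,0.045,0,0,0,0.2]
    - [0.025,0,0.045,0,0,0,0.2]
    - [0.035,0,0.045,0,0,0,0.2]
    - [0.04,0,0.04,0,0,0,0.2]
    - [0.03,0,0.025,0,0,0,0.2]
    - [0,0,0,0,0,0,0.2]

```text
time: 21.7
tool_pos: [0.6011, 0.1439, 0.1486]
tcp_rot: [-1.571, 0.002, -0.002]
wrist_force: [0.3, 0.1, -1.8]
width: 0.363
```

```bash
python3 - <<'E'
from h import *
go((.612,.153,.0773))
c=read_camera('wrist'); cv2.imwrite('pics/p3.png',c['img']); print(seat(c,(.611,.154)))
E
```

```text
t 21.7 pos [0.6011 0.1439 0.1486] shift [0.0109 0.0713 0.0092] turn [ 0.    -0.003  0.   ] w 0.363 F [ 0.3  0.1 -1.8] q6 0.2
[90.     0.61   0.154]
```

jog_arm:
  increments:
    - [0.006,0.01,0.006,0,-0.003,0,0.2]
    - [0.003,0.015,0.003,0,0,0,0.2]
    - [0,0.015,0,0,0,0,0.2]
    - [0,0.01,0,0,0,0,0.2]
    - [0,0.003,0,0,0,0,0.2]
    - [0,0,0,0,0,0,0.2]

```text
time: 22.5
tool_pos: [0.6049, 0.1491, 0.089]
tcp_rot: [-1.573, 0.008, 0.004]
wrist_force: [0.8, -0.2, -0.8]
width: 0.366
```

```bash
python3 - <<'E'
from h import *
go((.612,.153,.0673))
E
```

```text
t 22.5 pos [0.6049 0.1491 0.089 ] shift [0.0072 0.0217 0.004 ] turn [ 0.002 -0.003 -0.008] w 0.366 F [ 0.8 -0.2 -0.8] q6 0.21
```

jog_arm:
  increments:
    - [0.005,0.004,0.003,0.001,-0.002,-0.006,0.2]
    - [0,0.005,0,0,0,0,0.2]
    - [0,0.002,0,0,0,0,0.2]
    - [0,0,0,0,0,0,0.2]

```text
time: 23.0
tool_pos: [0.6115, 0.1525, 0.0788]
tcp_rot: [-1.572, -0.001, -0.002]
wrist_force: [-1.1, 0.3, -1.2]
width: 0.359
```

```bash
python3 - <<'E'
from h import *
go((.612,.153,.0673))
E
```

```text
t 23.0 pos [0.6115 0.1525 0.0788] shift [0.0005 0.0115 0.0005] turn [ 0.001 -0.001  0.002] w 0.359 F [-1.1  0.3 -1.2] q6 0.21
```

jog_arm:
  increments:
    - [0,0.004,0,0,0,0,0.2]
    - [0,0.004,0,0,0,0,0.2]
    - [0,0.001,0,0,0,0,0.2]
    - [0,0,0,0,0,0,0.2]

```text
time: 23.5
tool_pos: [0.6115, 0.1525, 0.0693]
tcp_rot: [-1.571, -0.001, -0.002]
wrist_force: [-0.5, -0.2, -0.5]
width: 0.362
```

jog_arm:
  increments:
    - [0,0.001,0,0,0,0,0.2]
    - [0,0.0005,0,0,0,0,0.2]
    - [0,0,0,0,0,0,0.2]

```text
time: 23.88
tool_pos: [0.6116, 0.1525, 0.0679]
tcp_rot: [-1.571, -0.001, -0.002]
wrist_force: [0.5, 0.3, -1.5]
width: 0.359
```

jog_arm:
  increments:
    - [0,0.001,0,0,0,0,0.2]
    - [0,0.0005,0,0,0,0,0.2]
    - [0,0,0,0,0,0,0.2]

```text
time: 24.25
tool_pos: [0.6119, 0.1526, 0.0674]
tcp_rot: [-1.571, -0.001, -0.003]
wrist_force: [-0.0, 0.0, -1.2]
width: 0.359
```

jog_arm:
  increments:
    - [0,0.0007,0,0,0,0,0.2]
    - [0,0,0,0,0,0,0.2]

```text
time: 24.5
tool_pos: [0.6121, 0.1527, 0.0674]
tcp_rot: [-1.571, -0.002, -0.003]
wrist_force: [0.3, -0.4, -0.6]
width: 0.361
```

jog_arm:
  increments:
    - [0,0,0,0,0,0,0.42]
    - [0,0,0,0,0,0,0.5]
    - [0,0,0,0,0,0,0.65]
    - [0,0,0,0,0,0,0.65]
    - [0,-0.02,0,0,0,0,0.65]
    - [0,-0.04,0,0,0,0,0.65]
    - [0,-0.05,0,0,0,0,0.65]
    - [0,-0.03,0,0,0,0,0.65]
    - [0,0,0,0,0,0,0.65]

```text
time: 25.62
tool_pos: [0.6127, 0.1529, 0.2166]
tcp_rot: [-1.57, -0.005, -0.006]
wrist_force: [0.6, -0.6, 0.6]
width: 0.65
```

```bash
python3 - <<'E'
from h import *
go((.429,-.272,.2))
c=read_camera('wrist'); cv2.imwrite('pics/r3w.png',c['img'])
print([seat(c,k) for k in ((.611,.154),(.619,.069),(.636,-.022))],[spigot(c,a,h)[0].round(4) for a,h in (((.612,.153),.103),((.619,.069),.087),((.637,-.02),.071))])
E
```

```text
t 25.62 pos [0.6127 0.1529 0.2166] shift [-0.1835  0.015  -0.4251] turn [-0.001 -0.001  0.007] w 0.65 F [ 0.6 -0.6  0.6] q6 0.21
[array([60.5111,  0.611 ,  0.155 ]), array([62.5222,  0.6185,  0.0685]), array([ 6.345e+01,  6.345e-01, -2.150e-02])] [array([0.6112, 0.1536, 0.103 ]), array([0.6187, 0.0701, 0.087 ]), array([ 0.6367, -0.0201,  0.071 ])]
```

View pics/r3w.png

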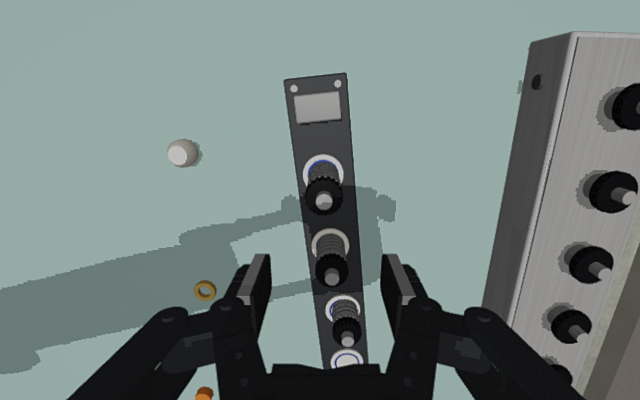

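The 88 stands at (323,185), and all three are on their seats. The last one is the 40.

jog_arm:
  increments:
    - [-0.018,0,-0.04,0,0,0.007,0.65]
    - [-0.022,0,-0.052,0,0,0,0.65]
    - [-0.022,0,-0.052,0,0,0,0.65]
    - [-0.022,0,-0.052,0,0,0,0.65]
    - [-0.022,0,-0.052,0,0,0,0.65]
    - [-0.022,0,-0.052,0,0,0,0.65]
    - [-0.022,0,-0.052,0,0,0,0.65]
    - [-0.022,0,-0.045,0,0,0,0.65]
    - [-0.006,0,-0.015,0,0,0,0.65]
    - [0,0,0,0,0,0,0.65]

```text
time: 26.92
tool_pos: [0.4206, -0.2675, 0.2015]
tcp_rot: [-1.564, 0.016, 0.019]
wrist_force: [0.0, 0.5, 0.7]
width: 0.649
```

```bash
python3 - <<'E'
from h import *
c=read_camera('wrist'); x=spigot(c,(.429,-.272),.04); print(x[0].round(4),x[1],x[2])
go((.429,-.272,.09))
E
```

```text
[ 0.4278 -0.2729  0.04  ] [337.29411765 192.15966387] 119
t 26.98 pos [ 0.4208 -0.2668  0.2015] shift [ 0.0107  0.1112 -0.006 ] turn [-0.007  0.003 -0.023] w 0.649 F [-0.1  0.3 -0.5] q6 -0.61
```

jog_arm:
  increments:
    - [0.004,0.01,-0.004,-0.007,0.003,-0.02,0.65]
    - [0,0.025,0,0,0,0,0.65]
    - [0,0.025,0,0,0,0,0.65]
    - [0,0.025,0,0,0,0,0.65]
    - [0,0.01,0,0,0,0,0.65]
    - [0,0,0,0,0,0,0.65]

```text
time: 27.72
tool_pos: [0.4294, -0.2616, 0.1031]
tcp_rot: [-1.567, -0.008, 0.009]
wrist_force: [-0.4, 1.5, 0.9]
width: 0.65
```

```bash
python3 - <<'E'
from h import *
c=read_camera('wrist'); x=spigot(c,(.429,-.272),.04); print(x[0].round(4),x[1],x[2])
go((.429,-.2725,.018))
E
```

```text
[ 0.4276 -0.2725  0.04  ] [324.03252033 241.58943089] 246
t 27.77 pos [ 0.4296 -0.2618  0.1036] shift [-0.0006  0.0856 -0.011 ] turn [-0.004  0.011 -0.   ] w 0.647 F [ 0.6  0.5 -0.2] q6 -0.61
```

jog_arm:
  increments:
    - [-0.001,0.008,-0.007,-0.004,0.008,0,0.65]
    - [0,0.018,-0.003,0,0,0,0.65]
    - [0,0.018,0,0,0,0,0.65]
    - [0,0.01,0,0,0,0,0.65]
    - [0,0.004,0,0,0,0,0.65]
    - [0,0,0,0,0,0,0.65]

```text
time: 28.52
tool_pos: [0.4305, -0.2746, 0.0443]
tcp_rot: [-1.575, -0.004, -0.002]
wrist_force: [-0.8, -0.4, -0.1]
width: 0.65
```

```bash
python3 - <<'E'
from h import *
go((.4285,-.2725,.018))
E
```

```text
t 28.52 pos [ 0.4305 -0.2746  0.0443] shift [-0.0021  0.0263  0.0022] turn [0.004 0.001 0.004] w 0.65 F [-0.8 -0.4 -0.1] q6 -0.62
```

jog_arm:
  increments:
    - [-0.002,0.006,0.002,0.003,0,0.003,0.65]
    - [0,0.008,0,0,0,0,0.65]
    - [0,0.006,0,0,0,0,0.65]
    - [0,0.002,0,0,0,0,0.65]
    - [0,0,0,0,0,0,0.65]

```text
time: 29.15
tool_pos: [0.4292, -0.273, 0.0218]
tcp_rot: [-1.573, -0.003, -0.001]
wrist_force: [-0.4, 0.1, -0.2]
width: 0.646
```

```bash
python3 - <<'E'
from h import *
go((.4285,-.2725,.018))
E
```

```text
t 29.15 pos [ 0.4292 -0.273   0.0218] shift [-0.0007  0.0038  0.0005] turn [0.002 0.001 0.002] w 0.646 F [-0.4  0.1 -0.2] q6 -0.62
```

jog_arm:
  increments:
    - [0,0.003,0,0,0,0,0.65]
    - [0,0,0,0,0,0,0.65]
    - [0,0,0,0,0,0,0.5]
    - [0,0,0,0,0,0,0.2]
    - [0,0,0,0,0,0,0.2]
    - [0,0,0,0,0,0,0.2]
    - [0,0,0,0,0,0,0.2]

```text
time: 30.02
tool_pos: [0.4298, -0.2734, 0.0193]
tcp_rot: [-1.573, -0.004, -0.002]
wrist_force: [-0.3, -0.4, -0.2]
width: 0.358
```

```bash
python3 - <<'E'
from h import *
go((.4285,-.2725,.018))
c=read_camera('wrist'); x=spigot(c,(.429,-.272),.04); print(x[0].round(4),x[1],x[2])
E
```

```text
t 30.02 pos [ 0.4298 -0.2734  0.0193] shift [-0.0013  0.0013  0.0009] turn [0.003 0.001 0.003] w 0.358 F [-0.3 -0.4 -0.2] q6 -0.62
[ 0.4289 -0.2723  0.04  ] [325.71625767 305.58435583] 652
```

jog_arm:
  increments:
    - [0,-0.015,0,0,0,0.003,0.2]
    - [0,-0.035,0,0,0,0,0.2]
    - [0,-0.025,0,0,0,0,0.2]
    - [0.03,0,0.023,0,0,0,0.2]
    - [0.042,0,0.032,0,0,0,0.2]
    - [0.042,0,0.032,0,0,0,0.2]
    - [0.042,0,0.032,0,0,0,0.2]
    - [0.035,0,0.028,0,0,0,0.2]
    - [0.012,0,0.01,0,0,0,0.2]
    - [0,0,0,0,0,0,0.2]

```text
time: 31.32
tool_pos: [0.6403, -0.1128, 0.1062]
tcp_rot: [-1.577, -0.005, -0.006]
wrist_force: [-0.4, -0.6, -0.5]
width: 0.357
```

```bash
python3 - <<'E'
from h import *
go((.6435,-.109,.0443))
c=read_camera('wrist'); cv2.imwrite('pics/p4.png',c['img']); print(seat(c,(.643,-.108)))
E
```

```text
t 31.32 pos [ 0.6403 -0.1128  0.1062] shift [0.0027 0.0619 0.0042] turn [ 0.006 -0.001  0.007] w 0.357 F [-0.4 -0.6 -0.5] q6 -0.21
[89.5    0.642 -0.108]
```

View pics/p4.png

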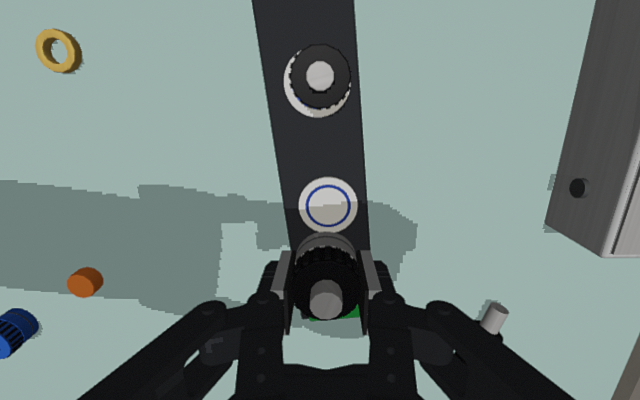

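The 40 is held upright just short of seat a at (328,205), and the 56 stands at (320,75). I'll correct the position and lower it.

jog_arm:
  increments:
    - [0.002,0.008,0.003,0.005,0,0.005,0.2]
    - [0,0.012,0,0,0,0,0.2]
    - [0,0.012,0,0,0,0,0.2]
    - [0,0.008,0,0,0,0,0.2]
    - [0,0.003,0,0,0,0,0.2]
    - [0,0,0,0,0,0,0.2]

```text
time: 32.12
tool_pos: [0.6371, -0.1134, 0.0583]
tcp_rot: [-1.571, 0.008, -0.002]
wrist_force: [0.3, -0.6, -0.2]
width: 0.359
```

```bash
python3 - <<'E'
from h import *
go((.6435,-.109,.0343))
E
```

```text
t 32.12 pos [ 0.6371 -0.1134  0.0583] shift [0.0065 0.024  0.0045] turn [ 0.    -0.006 -0.004] w 0.359 F [ 0.3 -0.6 -0.2] q6 -0.21
```

jog_arm:
  increments:
    - [0.005,0.004,0.004,0,-0.005,-0.003,0.2]
    - [0,0.005,0,0,0,0,0.2]
    - [0,0.003,0,0,0,0,0.2]
    - [0,0,0,0,0,0,0.2]

```text
time: 32.62
tool_pos: [0.6436, -0.109, 0.0465]
tcp_rot: [-1.572, -0.0, -0.001]
wrist_force: [-0.2, -0.1, -0.8]
width: 0.355
```

```bash
python3 - <<'E'
from h import *
go((.6435,-.109,.0343))
E
```

```text
t 32.62 pos [ 0.6436 -0.109   0.0465] shift [-0.0001  0.0122 -0.    ] turn [ 0.001 -0.     0.001] w 0.355 F [-0.2 -0.1 -0.8] q6 -0.2
```

jog_arm:
  increments:
    - [0,0.004,0,0,0,0,0.2]
    - [0,0.004,0,0,0,0,0.2]
    - [0,0.002,0,0,0,0,0.2]
    - [0,0,0,0,0,0,0.2]

```text
time: 33.12
tool_pos: [0.6436, -0.1091, 0.0359]
tcp_rot: [-1.572, -0.0, -0.001]
wrist_force: [0.0, -0.4, -1.0]
width: 0.358
```

jog_arm:
  increments:
    - [0,0.001,0,0,0,0,0.2]
    - [0,0.0005,0,0,0,0,0.2]
    - [0,0,0,0,0,0,0.2]

```text
time: 33.5
tool_pos: [0.6438, -0.1092, 0.0346]
tcp_rot: [-1.572, -0.001, -0.002]
wrist_force: [-0.1, 0.1, -0.6]
width: 0.36
```

jog_arm:
  increments:
    - [0,0.001,0,0,0,0,0.2]
    - [0,0,0,0,0,0,0.2]

```text
time: 33.75
tool_pos: [0.6441, -0.1092, 0.0345]
tcp_rot: [-1.572, -0.001, -0.002]
wrist_force: [-0.8, 0.4, -0.6]
width: 0.359
```

It's in contact with the seat. I'll release, rise, and back the arm off toward the robot for a clear view.

jog_arm:
  increments:
    - [0,0,0,0,0,0,0.42]
    - [0,0,0,0,0,0,0.5]
    - [0,0,0,0,0,0,0.65]
    - [0,0,0,0,0,0,0.65]
    - [0,-0.02,0,0,0,0,0.65]
    - [0,-0.04,0,0,0,0,0.65]
    - [0,-0.05,0,0,0,0,0.65]
    - [0,-0.05,0,0,0,0,0.65]
    - [0,-0.03,0,0,0,0,0.65]
    - [0,0,0,0,0,0,0.65]

```text
time: 35.0
tool_pos: [0.6448, -0.1092, 0.2381]
tcp_rot: [-1.573, -0.006, -0.007]
wrist_force: [0.1, -0.0, 0.3]
width: 0.649
```

jog_arm:
  increments:
    - [-0.02,0,-0.02,0,0,0,0.65]
    - [-0.03,0,-0.04,0,0,0,0.65]
    - [-0.03,0,-0.05,0,0,0,0.65]
    - [-0.03,0,-0.05,0,0,0,0.65]
    - [-0.03,0,-0.05,0,0,0,0.65]
    - [-0.02,0,-0.03,0,0,0,0.65]
    - [0,0,0,0,0,0,0.65]
    - [0,0,0,0,0,0,0.65]

```text
time: 36.0
tool_pos: [0.4665, -0.3559, 0.2261]
tcp_rot: [-1.565, 0.009, 0.006]
wrist_force: [0.1, 0.4, -0.5]
width: 0.649
```

```bash
python3 - <<'E'
from h import *
go((.6435,-.109,.3))
A=[((.643,-.109),(.643,-.1085),.055),((.636,-.022),(.637,-.02),.071),((.619,.069),(.619,.070),.087),((.611,.154),(.612,.153),.103)]
for n in('top','scene'):
    c=read_camera(n); print(n,*[(seat(c,s),spigot(c,a,h)[0].round(4)) for s,a,h in A],sep='\n')
    cv2.imwrite(f'pics/f{n}.png',cv2.resize(c['img'][120:220,180:430] if n=='top' else c['img'][150:310,210:490],(800,320) if n=='top' else (800,457)))
E
```

```text
t 36.0 pos [ 0.4665 -0.3559  0.2261] shift [ 0.1759 -0.0741  0.2476] turn [-0.006 -0.002 -0.01 ] w 0.649 F [ 0.1  0.4 -0.5] q6 -0.69
top
(array([64.2944,  0.6415, -0.108 ]), array([ 0.6437, -0.1082,  0.055 ]))
(array([ 6.79e+01,  6.36e-01, -2.20e-02]), array([ 0.6372, -0.0206,  0.071 ]))
(array([62.6389,  0.62  ,  0.069 ]), array([0.6188, 0.0695, 0.087 ]))
(array([58.9389,  0.611 ,  0.154 ]), array([0.6112, 0.1532, 0.103 ]))
scene
(array([61.3   ,  0.645 , -0.1075]), array([ 0.6455, -0.1071,  0.055 ]))
(array([ 6.00111e+01,  6.38500e-01, -2.10000e-02]), array([ 0.6393, -0.0193,  0.071 ]))
(array([61.7   ,  0.6225,  0.0695]), array([0.6207, 0.0709, 0.087 ]))
(array([59.7222,  0.614 ,  0.1545]), array([0.6136, 0.1543, 0.103 ]))
```

View pics/fscene.png

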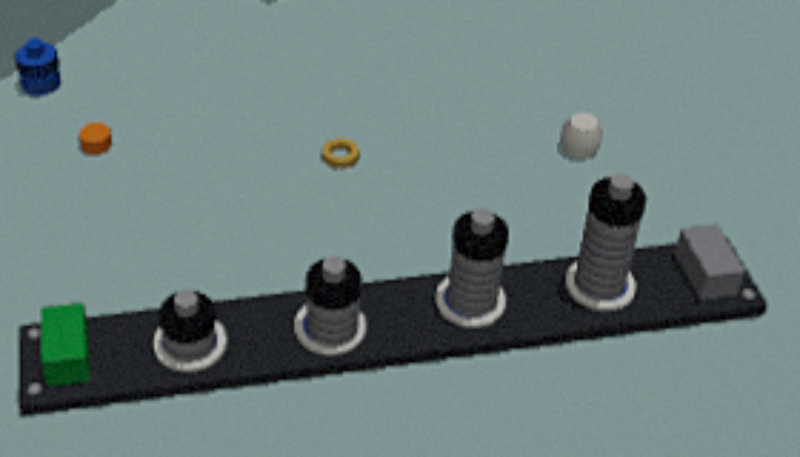

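View pics/ftop.png

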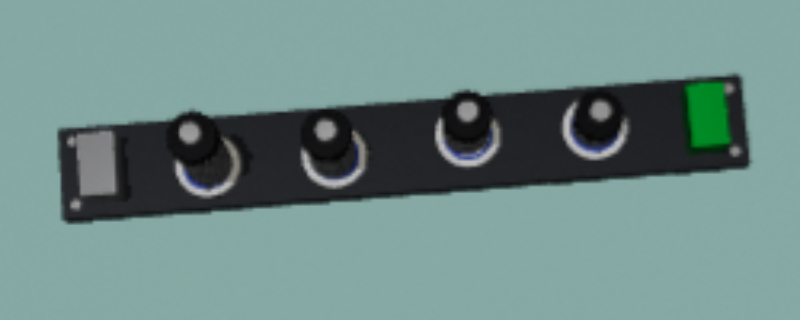

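In the scene crop, all four stand upright on their white seats, rising from the green block: (187,330), (333,305), (478,270), (610,245). Each is within about 2 mm of its seat centre in both cameras. The arm is clear, so I'm handing in.

```bash
python3 -c "
from h import *
print(bot.finish_job())"
```

```text
the job is handed in; nothing more can be done
None
```

The four black-collared adapters now stand upright on the seats in order of height. From the green block (the robot's right) to the grey end they are 40, 56, 72 and 88 mm on seats a, b, c and d. I handed the job in at about 36 s of the 102 s allowed.

**Final checks:** the top and scene cameras both put every adapter within about 2.5 mm of its seat centre. The 88 and 40 are nearest, and the 56 and 72 are about 2 mm off. All four looked upright. The arm had backed off and was touching nothing, and wrist forces read only a few newtons throughout.

**Disagreements and slips:**
- **Cameras:** the two cameras differ by about 2 mm in x, within their stated calibration. I judged the centring within each picture.
- **First grasp:** the jaws drifted about 8 mm before closing on the 56, which pushed it sideways on the bench. It stayed upright and was placed normally.

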